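# Find the out-of-round feed roller on the bench plate

### The arm

A 6-joint arm with a two-finger parallel gripper is mounted at the origin on a cart in front of the work surface, level with it; the furniture and walls round the work are solid. World frame = base frame: x ahead of the robot, y to its left, z up, the work surface at z = 0. Lengths are in mm, angles in rad, forces in N, time in s.
With the tool pointing down it reaches from about 350 to 775 mm from the base axis. Payload 7.3 kg.
Tool frame: the origin (TCP) lies at the very end of the fingers, on their centre line; the grasp point (between the pads) lies 19 mm behind it; z points along the fingers, y is the line along which they close (so a half turn about z gives the same grasp; the last joint's range is limited). The gripper opens to 92 mm and grips with 3 to 60 N. Pads are 19 mm wide; open, the fingers measure 130 mm over their backs; the gripper's body (75 mm by 190 mm) begins 47 mm behind the grasp point.
Start: joints at [1.081, 0.342, 1.524, -0, 1.275, -0.146], TCP at [176.946, 494.302, 226.741] pointing down, gripper open.
Joint ranges: [-2.53, 2.53], [-0.77, 2.02], [0.04, 2.7], [-1, 4.14], [0.28, 2.66], [-3.11, 3.11]. Speed limits (rad/s): [2.57, 2.57, 3.14, 3.14, 3.14, 3.14].

### API

Orientations are given as [roll, pitch, yaw] about the fixed x, y, z axes, in that order (R = Rz(yaw) Ry(pitch) Rx(roll)).
In Python, from plant import bot gives the robot as it stands.
- The arm moves only by the tool apply_moves, never from a script. Its argument "motion" is text: rows parted by semicolons, each of 4 numbers parted by spaces: the shift along the tool's x, y, z in m, then the turn about the tool's z in degrees. A call has 1 to 8 rows; each row shifts and turns the commanded pose from where the row before left it, along the tool's axes as they then stand; what a row does not reach is not made up. A row lasts 1/8 s, in which the tool goes at most 62.5 mm and 10.7 degrees, less where a joint would pass 70% of its speed; a pose out of reach is approached as far as the arm can. A call with a gripper value outside its range is refused whole. "fingers" is the opening, from -1 (shut) to 1 (fully open), set as the call begins (left out, the last holds). The fingers move at their own pace and stop on an object; the grip force is fixed at half the most. Time passes only in rows, so rows that do not move let the fingers close. It gives the time, the measured TCP pose, the force, the opening and the grip force at its end, in the units of the state.
- bot.get_obs(): the state, without advancing time (a new reading comes with each control period).
- bot.capture(name): name is "scene" or "side" or "wrist"; returns a dict with "img" (400x640x3 uint8, blue, green, red), "range_z" (400x640 float32, mm along the optical axis (not along the pixel's ray), 0 where there is no reading), "fx", "fy", "cx", "cy" (pixels), "world_from_camera" (4x4, takes a point from camera to world coordinates); the wrist camera has in their place "mount" (4x4, takes a point from camera to tool coordinates, whose origin is the TCP and whose axes are the flange's). Camera axes: x right, y down, z forward; pixel columns grow to the right and rows downward; lengths in mm; the calibration is good to about 2 mm. A picture is of the moment at which its call begins: read the wrist's pose just before it.
- bot.close_job(): hands the job in; it is judged then, once.
Trained networks look in a picture, given as the dict that the camera call returned (one of the last four; its "shot" number tells which), for a name from the list of things; names that differ only in an ending like _2 or _b are one class to them, and where a whole thing is asked for, a point or a joint stands for the part that bears it (a point fixed in the world has none). Each returns a list of dicts, best first, with "p" (0 to 1); they miss things now and then, are a little off and sometimes report something else, mostly with a low value. They report only what shows in the picture. A call takes as long as a camera call. They do not tell look-alikes from the thing itself.
- bot.cut_out(picture, thing): "pixels" (400x640 bool, what is visible of it) and "point" ([column, row] in pixels, amid what is visible of it).
The state is a dict: "time": time; "joint_positions": joint angles; "dq": joint speeds; "tau": joint torques, N m; "tool_pos": TCP position; "tcp_rot": TCP orientation; "contact_force": force on the tool from outside, world axes, zero at the start; "moment": the same for the moment, N m; "grip_width": finger opening in mm; "finger_force": force on a finger pad.
Only numpy, scipy, OpenCV 4.12 (cv2) and the standard library are available. Lean on these libraries where they do the work, as an engineer would, in place of code of your own. Each camera call takes 0.05 s, during which the arm holds its last target. There are 200 camera calls.

### The job

Three rubber-covered feed rollers lie on the steel bench plate and one of them has gone out of round. With light fingertip pressure from above (never more than 25 N on the plate) roll each one over on the plate, until its drive pin, which stands up now, points downward, and feel whether the roller runs level or rises and rocks as it turns over. When all three have been rolled, put the one that rocks into the grey tray and leave the two that run true lying on the plate as they are; do not disturb the instruments that lie about.

Things in the scene. Friction and masses are not known exactly. Their poses are not given: they have to be found in the camera images.
- roller_a_center (a point): mid-point of the axis of a feed roller: black rubber cover 18 mm in diameter, 44 mm long, with a 6 mm steel shaft end standing out 8 mm at either end (60 mm over all), 0.07 to 0.12 kg. All three look alike; the cover of one is oval, about 17.5 x 19.5 mm, and starts lying on its broad side, the other two are round. Axes: see roller_b_center.
- roller_b_center (a point): mid-point of the axis of a second such roller. Axes of all three: y along the roller; z along the thin drive pin that stands out of the shaft end at +y, straight up at the start; x then lies level across the roller and points away from the robot, within 0.25 rad.
- roller_c_center (a point): mid-point of the axis of a third such roller. The rubber grips steel and fingers (friction about 1): pushed at its side a roller drags or jams; pressed from above and moved along x it rolls without slip, its centre going half as far as the finger on top. The round ones stay where they are left; the rubber is hard and gives less than 0.2 mm at 10 N.
- plate_top (a point): centre of the top face of the ground-steel bench plate, 220 mm (x) by 230 mm (y), level, rigid and fixed, top face about 36 mm over the table. z up, x away from the robot.
- tray: shallow open grey plastic tray, fixed, 150 mm (x) by 88 mm (y), 22 mm high, walls and floor 3 mm thick; the origin is the centre of its underside on the table, z up.
- step_wedge: bystander: small steel step block 20 x 80 x 22 mm lying loose on the far part of the plate; origin at its underside.
- dial: bystander: round dial durometer 98 x 59 x 25 mm lying loose on the far part of the plate; origin at its underside.
- caliper: bystander: slide caliper 70 x 225 x 16 mm lying on the table at the left, in front of the open case; origin at its underside.
Not all that is in view belongs to the job. Leave any turquoise look-alike of the part that bears roller_c_center alone.

How it is judged (in metres and radians):
On the way:
1. all three rollers lie on the plate, each rolled over until its drive pin points more than 15 degrees below level (z of roller_a_center in the frame of plate_top between 0.006 and 0.014 m and x of roller_a_center in the frame of plate_top between -0.115 and 0.115 m and y of roller_a_center in the frame of plate_top between -0.12 and 0.12 m and angle between each of roller_a_center, roller_b_center, roller_c_center's own z axis and vertical above 1.83 rad and z of roller_b_center in the frame of plate_top between 0.006 and 0.014 m and x of roller_b_center in the frame of plate_top between -0.115 and 0.115 m and y of roller_b_center in the frame of plate_top between -0.12 and 0.12 m and z of roller_c_center in the frame of plate_top between 0.006 and 0.014 m and x of roller_c_center in the frame of plate_top between -0.115 and 0.115 m and y of roller_c_center in the frame of plate_top between -0.12 and 0.12 m), for 0.1 s.
At the end, for the whole second after the job is handed in: The two round rollers lie at rest on the plate, each turned over so that its drive pin points more than 15 degrees below level (the pin's direction more than 105 degrees from straight up); the out-of-round roller lies at rest inside the tray, its centre within the tray's walls and below their rim (((x of roller_a_center in the frame of tray between -0.072 and 0.072 m and y of roller_a_center in the frame of tray between -0.041 and 0.041 m and z of roller_a_center in the frame of tray between 0.004 and 0.022 m and z of roller_b_center in the frame of plate_top between 0.006 and 0.014 m and x of roller_b_center in the frame of plate_top between -0.115 and 0.115 m and y of roller_b_center in the frame of plate_top between -0.12 and 0.12 m and z of each of roller_b_center, roller_c_center in the frame of plate_top above 0.00875 m and angle between each of roller_b_center, roller_c_center's own z axis and vertical above 1.83 rad and z of roller_c_center in the frame of plate_top between 0.006 and 0.014 m and x of roller_c_center in the frame of plate_top between -0.115 and 0.115 m and y of roller_c_center in the frame of plate_top between -0.12 and 0.12 m) or (x of roller_b_center in the frame of tray between -0.072 and 0.072 m and y of roller_b_center in the frame of tray between -0.041 and 0.041 m and z of roller_b_center in the frame of tray between 0.004 and 0.022 m and z of roller_a_center in the frame of plate_top between 0.006 and 0.014 m and x of roller_a_center in the frame of plate_top between -0.115 and 0.115 m and y of roller_a_center in the frame of plate_top between -0.12 and 0.12 m and z of each of roller_a_center, roller_c_center in the frame of plate_top above 0.00875 m and angle between each of roller_a_center, roller_c_center's own z axis and vertical above 1.83 rad and z of roller_c_center in the frame of plate_top between 0.006 and 0.014 m and x of roller_c_center in the frame of plate_top between -0.115 and 0.115 m and y of roller_c_center in the frame of plate_top between -0.12 and 0.12 m) or (x of roller_c_center in the frame of tray between -0.072 and 0.072 m and y of roller_c_center in the frame of tray between -0.041 and 0.041 m and z of roller_c_center in the frame of tray between 0.004 and 0.022 m and z of roller_a_center in the frame of plate_top between 0.006 and 0.014 m and x of roller_a_center in the frame of plate_top between -0.115 and 0.115 m and y of roller_a_center in the frame of plate_top between -0.12 and 0.12 m and z of each of roller_a_center, roller_b_center in the frame of plate_top above 0.00875 m and angle between each of roller_a_center, roller_b_center's own z axis and vertical above 1.83 rad and z of roller_b_center in the frame of plate_top between 0.006 and 0.014 m and x of roller_b_center in the frame of plate_top between -0.115 and 0.115 m and y of roller_b_center in the frame of plate_top between -0.12 and 0.12 m)) and linear speed of each of roller_a, roller_b, roller_c below 0.02 m/s); the robot touches nothing.
It fails at once if a roller is pressed on the plate with more than 25 N (contact force between any of roller_a, roller_b, roller_c and plate above 25 N).
It fails at once if a bystander is moved by more than 15 mm (distance of any of step_wedge, dial, caliper from where it was at the start of the episode above 0.015 m).
It also fails if it takes over 69 s, if anything falls off the work surface, if the arm or the gripper's body presses on something with over 40 N, if the wrist force passes 120 N, or if a joint passes its speed limit or range.

## Working session

There is one attempt and no reset: what is moved stays moved. The work goes in short steps, Python scripts to look and compute and a tool call to move; the robot and the scene stay as the last step left them, time stands still between calls to the robot, and variables do not carry over. Pictures are saved under pics/ and viewed, at most 10 in all, crops included, and the job is handed in when it is done.

Besides the shell and the picture viewer there is one more tool, called by a JSON object that holds its "fn" and its "kwargs", one argument or row to a line. apply_moves: Moves the arm, as the interface text tells. Its arguments: {"type":"object","properties":{"motion":{"type":"string"},"fingers":{"type":"number"}},"required":["motion"]}

```bash
mkdir -p pics; ls
cat > h.py <<'E'
import numpy as np, cv2
from plant import bot
from scipy.spatial.transform import Rotation as R
def wfc(c,o=None):
    if 'world_from_camera' in c: return np.array(c['world_from_camera'])
    T=np.eye(4);T[:3,:3]=R.from_euler('xyz',o['tcp_rot']).as_matrix();T[:3,3]=o['tool_pos']
    return T@np.array(c['mount'])
def pts(c,mask=None,o=None):
    z=c['range_z'];v,u=np.nonzero((z>0) if mask is None else ((z>0)&mask))
    d=z[v,u];P=np.stack([(u-c['cx'])/c['fx']*d,(v-c['cy'])/c['fy']*d,d,np.ones_like(d)],1)
    return (P@wfc(c,o).T)[:,:3],u,v
E
python3 - <<'E'
from h import *
o=bot.get_obs();print(o)
for n in ['scene','side']:
    c=bot.capture(n);cv2.imwrite(f'pics/{n}0.png',c['img'])
    for t in ['roller_a_center','tray','step_wedge','dial','caliper']:
        for r in bot.cut_out(c,t):
            P,u,v=pts(c,r['pixels']); 
            if len(P): print(n,t,round(r['p'],2),np.round(r['point']),len(P),np.round(np.median(P,0)),np.round(np.percentile(P,[3],axis=0)),np.round(np.percentile(P,[97],axis=0)))
E
```

```text
pics
{'time': 0.0, 'joint_positions': array([ 1.08100508e+00,  3.42741108e-01,  1.52500921e+00, -2.52491769e-05,
        1.27538990e+00, -1.46012988e-01]), 'dq': array([ 9.13164588e-04,  2.30316542e-04,  1.59661311e-03, -5.47143777e-06,
       -4.08609579e-04,  2.15985184e-04]), 'tau': array([-2.57998554e-04, -4.31251216e+01, -2.44212878e+01,  7.19343591e-02,
        5.59485366e-02, -1.47215346e-04]), 'tool_pos': array([176.75102251, 493.92500914, 226.0381417 ]), 'tcp_rot': array([-3.14005804e+00, -2.01275949e-04,  2.79782161e+00]), 'contact_force': array([-0.28722165,  0.72368647,  0.3968447 ]), 'moment': array([-0.02054777,  0.02163982,  0.04448529]), 'finger_force': 0.0, 'grip_width': 91.54953132458866}
scene step_wedge 0.49 [303. 199.] 139 [632.   9.  48.] [[621. -54.  37.]] [[653.  22.  60.]]
scene dial 0.66 [286. 205.] 243 [612. 106.  57.] [[568.  72.  37.]] [[658. 128.  63.]]
scene caliper 0.58 [286. 302.] 806 [428. 365.   5.] [[387. 216.   1.]] [[453. 402.  14.]]
side roller_a_center 0.8 [324. 225.] 210 [495.  23.  51.] [[489.   1.  36.]] [[505.  46.  55.]]
side tray 0.85 [410. 304.] 3984 [ 487. -200.    3.] [[ 411. -243.   -0.]] [[ 561. -156.   22.]]
side tray 0.6 [330. 224.] 230 [496.  23.  50.] [[490.  -0.  35.]] [[506.  51.  55.]]
side step_wedge 0.81 [385. 192.] 384 [638. -18.  47.] [[624. -54.  38.]] [[658.  15.  59.]]
side dial 0.6 [328. 168.] 720 [608. 105.  57.] [[570.  81.  39.]] [[654. 133.  61.]]
side caliper 0.75 [202. 178.] 947 [438. 337.   4.] [[392. 190.  -1.]] [[461. 400.  14.]]
```

View pics/side0.png

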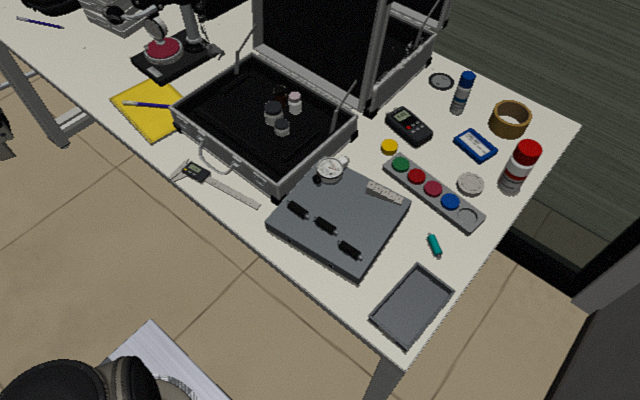

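View pics/scene0.png

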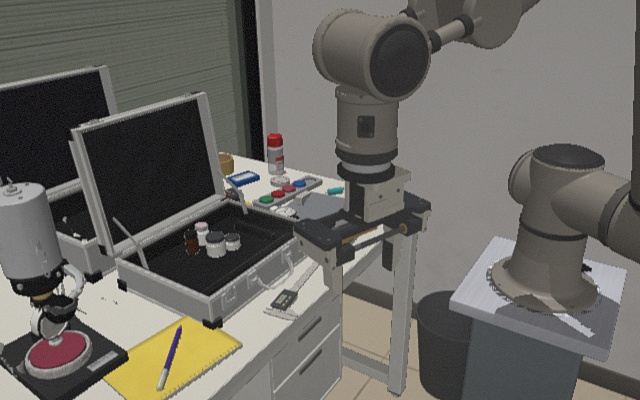

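Side view: three black rollers at (298,210), (325,226), (349,250) on the plate; the turquoise look-alike at (434,245) is on the table and so excluded; the tray is at (410,305). The scene view is blocked by the arm.

Run:
```python
from h import *
c=bot.capture('side')
P,u,v=pts(c)
m=(P[:,0]>420)&(P[:,0]<560)&(P[:,1]>-120)&(P[:,1]<150)&(P[:,2]>42)&(P[:,2]<80)
M=np.zeros((400,640),np.uint8);M[v[m],u[m]]=1
n,l,s,ce=cv2.connectedComponentsWithStats(M)
for i in range(1,n):
    if s[i,4]>40:
        Q,_,_=pts(c,l==i);e=np.linalg.svd(Q[:,:2]-Q[:,:2].mean(0),full_matrices=False)[2][0]
        print(s[i],ce[i].round(),Q.mean(0).round(1),Q.min(0).round(),Q.max(0).round(),'axis',e.round(2))
k=(abs(P[:,2]-36)<5)&(P[:,0]>380)&(P[:,0]<720)&(P[:,1]>-150)&(P[:,1]<160)
print(np.percentile(P[k],[1,99],axis=0).round(),np.median(P[k],0))
M[:]=0;M[v[k],u[k]]=1
print(cv2.minAreaRect(P[k][:,:2].astype(np.float32)))
cv2.imwrite('pics/crop.png',cv2.resize(c['img'][180:285,250:450],None,fx=4,fy=4,interpolation=2))
w=bot.capture('wrist');print(np.round(w['mount'],2),w['fx'])
```

```text
[286 200  23  19 210] [297. 209.] [488.1  91.   50. ] [480.  64.  42.] [500. 123.  57.] axis [ 0.05 -1.  ]
[313 216  25  19 210] [325. 225.] [496.3  23.   50.2] [488.  -5.  43.] [508.  55.  56.] axis [ 0.08 -1.  ]
[336 240  27  20 230] [349. 250.] [484.4 -48.5  50.1] [477. -77.  43.] [495. -17.  56.] axis [ 0.05 -1.  ]
[[436. -90.  32.]
 [664. 152.  40.]] [537.68589113  19.86870995  35.47024807]
((583.0367431640625, 43.16261291503906), (291.25482177734375, 250.2786407470703), 6.6108903884887695)
[[  -0.     -0.95   -0.3    80.06]
 [   1.     -0.     -0.      1.25]
 [   0.     -0.3     0.95 -157.83]
 [   0.      0.      0.      1.  ]] 311.6604930482778
```

View pics/crop.png

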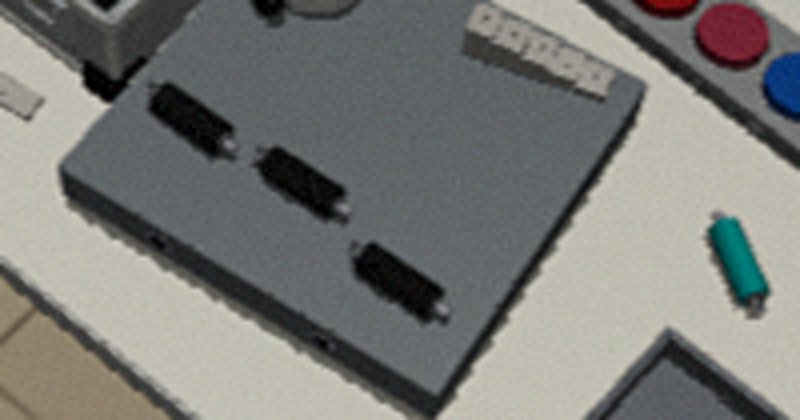

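The crop confirms three black rollers with steel shaft ends on the plate; the turquoise one lies off the plate. Next I check that the corridor is free.

Run:
```python
from h import *
c=bot.capture('side')
P,u,v=pts(c)
for y0 in range(80,560,40):
    r=[]
    for x0 in range(200,680,40):
        k=(P[:,0]>=x0)&(P[:,0]<x0+40)&(P[:,1]>=y0)&(P[:,1]<y0+40)
        r.append(int(P[k,2].max()) if k.sum()>3 else -99)
    print(y0,r)
```

```text
80 [-742, -739, -739, -742, 2, 38, 47, 57, 39, 61, 61, 59]
120 [-741, -740, -739, -740, 1, 38, 38, 77, 78, 77, 78, 78]
160 [-742, -743, -742, -740, 2, 2, 5, 77, 71, 71, 72, 72]
200 [-742, -741, -741, -740, 3, 3, 6, 77, 52, 54, 54, 54]
240 [-743, -743, -744, -739, 2, 5, 57, 76, 52, 34, 61, 62]
280 [-743, -741, -742, -741, 2, 5, 38, 76, 54, 32, 79, 82]
320 [-742, -742, -742, -741, 3, 15, 33, 77, 52, 34, 78, 79]
360 [-742, -740, -740, -736, 5, 15, 59, 77, 51, 33, 33, 33]
400 [-740, -741, -743, -742, 2, 5, 3, 77, 52, 33, 33, 34]
440 [-740, -741, -741, -741, 4, 3, 3, 77, 52, 33, 50, 50]
480 [-739, -743, -738, -739, 4, 11, 11, 78, 78, 78, 79, 77]
520 [247, -740, -742, -742, 3, 14, 10, 10, -740, -741, -99, -99]
```

{"fn": "apply_moves", "kwargs": {
  "motion": "-0.039 -0.0277 0 0;-0.039 -0.0277 0 0;-0.039 -0.0277 0 0;-0.039 -0.0277 0 0;-0.039 -0.0277 0 0;-0.039 -0.0277 0 0;-0.039 -0.0277 0 0;-0.039 -0.0277 0 0",
  "fingers": -1
}}

```text
time: 1.75
tool_pos: [396.8, 179.1, 227.0]
tcp_rot: [3.141, 0.001, 2.798]
contact_force: [0.2, 1.3, 0.7]
grip_width: 16.3
finger_force: 0.0
```

{"fn": "apply_moves", "kwargs": {
  "motion": "-0.039 -0.0277 0 0;-0.039 -0.0277 0 0;-0.039 -0.0277 0 0;-0.039 -0.0277 0 0;0 0 0 10;0 0 0 10;0 0 0 10;0 0 0 10"
}}

```text
time: 2.75
tool_pos: [505.5, 23.5, 226.7]
tcp_rot: [3.141, -0.0, 2.094]
contact_force: [0.6, 0.5, -0.3]
grip_width: 0.4
finger_force: 0.0
```

{"fn": "apply_moves", "kwargs": {
  "motion": "0 0 0 10;0 0 0 10;0 0 0 7;0 0 0 0;0 0 0 0"
}}

```text
time: 3.38
tool_pos: [505.5, 23.6, 226.7]
tcp_rot: [3.142, -0.0, 1.631]
contact_force: [-0.3, -1.0, 0.9]
grip_width: 0.2
finger_force: 0.0
```

```bash
cat >> h.py <<'E'
def look(name):
    o=bot.get_obs();c=bot.capture('wrist');cv2.imwrite(f'pics/{name}.png',c['img'])
    print(np.round(o['tool_pos'],1),np.round(o['tcp_rot'],3),np.round(o['contact_force'],1),o['grip_width'])
    P,u,v=pts(c,o=o)
    pl=(abs(P[:,2]-36)<4)&(abs(P[:,0]-540)<80)&(abs(P[:,1]-15)<90);zp=np.median(P[pl,2]);print('plate z',zp)
    m=(P[:,0]>445)&(P[:,0]<562)&(P[:,1]>-105)&(P[:,1]<135)&(P[:,2]>zp+3.5)&(P[:,2]<zp+26)
    M=np.zeros((400,640),np.uint8);M[v[m],u[m]]=1
    n,l,s,ce=cv2.connectedComponentsWithStats(M)
    for i in range(1,n):
        if s[i,4]>80:
            Q,_,_=pts(c,l==i,o);(ctr,sz,a)=cv2.minAreaRect(Q[:,:2].astype(np.float32))
            e=np.linalg.svd(Q[:,:2]-Q[:,:2].mean(0),full_matrices=False)[2][0];e=e*np.sign(e[1])
            print(s[i],'ctr',np.round(ctr,1),np.round(sz,1),'mean',Q.mean(0).round(1),'top',np.percentile(Q[:,2],95).round(1),'yaw',round(np.arctan2(-e[0],e[1]),3))
    return o,c
E
python3 -c "
from h import *
look('w1')"
```

```text
[505.5  23.6 226.7] [ 3.142 -0.     1.631] [-0.3 -1.   0.9] 0.22069854634263394
plate z 35.86059923849572
[300  87  20  59 904] ctr [491.4  93.8] [19.4 58.8] mean [491.6  94.2  50.9] top 53.8 yaw 0.016
[306 154  16  54 722] ctr [499.7  25.1] [17.1 59.9] mean [499.6  27.   51.2] top 54.3 yaw 0.058
[293 215  15  33 390] ctr [487. -36.] [16.7 39.6] mean [486.9 -34.4  50.9] top 54.2 yaw -0.053
```

View pics/w1.png

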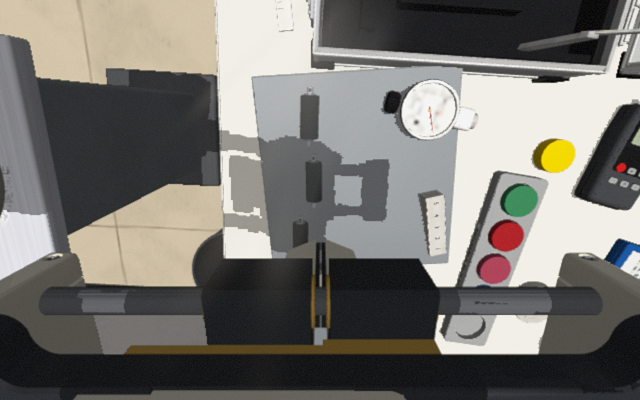

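The wrist view shows three black rollers at (309,115), (314,180) and (300,235), the dial at (428,110) and the wedge at (434,220). The fingertip is thin along the closing direction and 19 mm along tool x, so I'll roll with tool x across the rollers.

{"fn": "apply_moves", "kwargs": {
  "motion": "0 0 0 -9.9;0 0 0 -9.9;0 0 0 -9.9;0 0 0 -9.9;0 0 0 -9.9;0 0 0 -9.9;0 0 0 -9.9;0 0 0 -9.9"
}}

```text
time: 4.42
tool_pos: [505.5, 23.6, 226.7]
tcp_rot: [3.142, 0.0, 3.018]
contact_force: [0.4, 0.4, -0.3]
grip_width: 0.8
finger_force: 0.0
```

{"fn": "apply_moves", "kwargs": {
  "motion": "0 0 0 -9.9;0 0 0.03 0;0 0 0.03 0;0 0 0.02 0;0 0 0 0;0 0 0 0"
}}

```text
time: 5.18
tool_pos: [506.1, 23.5, 147.6]
tcp_rot: [-3.141, 0.001, -3.099]
contact_force: [0.2, 0.1, -0.3]
grip_width: 0.2
finger_force: 0.0
```

```bash
python3 -c "
from h import *
o,c=look('w2')
M=np.array(c['mount']);z=c['range_z'];v,u=np.nonzero((z>0)&(z<215));d=z[v,u]
P=np.stack([(u-c['cx'])/c['fx']*d,(v-c['cy'])/c['fy']*d,d,np.ones_like(d)],1)@M.T
k=(P[:,2]>-60)&(P[:,2]<8)
for lo in range(-60,8,6):
    q=P[k&(P[:,2]>=lo)&(P[:,2]<lo+6)]
    if len(q): print(lo,len(q),q[:,:2].min(0).round(1),q[:,:2].max(0).round(1))
"
```

```text
[506.1  23.5 147.6] [-3.141e+00  1.000e-03 -3.099e+00] [ 0.2  0.1 -0.3] 0.17254694883973073
plate z 35.85234442209804
[ 202  167   72   20 1219] ctr [486.1 -46.8] [16.6 59.8] mean [485.5 -45.6  51.3] top 54.2 yaw 0.038
[ 367  177   71   23 1305] ctr [490.2  93.5] [18.5 59.8] mean [489.3  92.2  50.7] top 53.5 yaw 0.036
[ 287  184   70   21 1174] ctr [498.6  24.8] [17.2 59.4] mean [497.4  25.1  51.2] top 54.1 yaw 0.069
-60 30 [-8.7 -1.8] [-2.   3.3]
-48 150 [-10.9  -1.6] [8.9 3.1]
-42 73 [ 7.4 -2.1] [9.8 4. ]
-36 113 [ 7.2 -2.7] [10.3  4.1]
-30 104 [ 7.3 -2.8] [10.4  4.3]
-24 254 [  7.2 -16.2] [10.5 17.7]
-18 355 [  7.4 -16.1] [10.6 17.5]
-12 255 [  7.6 -14.5] [10.3 15.9]
-6 116 [ 7.3 -7.6] [10.4 10. ]
0 6 [ 7.7 -1.2] [9.2 4.3]
```

View pics/w2.png

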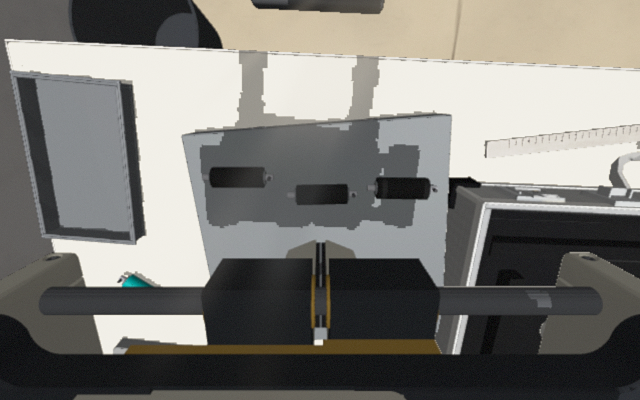

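Wrist view: rollers at (238,177), (322,194) and (402,188); tray at left (75,160). The left-hand (y≈93) roller measures lower and wider, so it is the oval suspect. I'll start with the middle one.

{"fn": "apply_moves", "kwargs": {
  "motion": "0.0149 0.0018 0.03 -1.6;0 0 0.03 0;0 0 0.022 0;0 0 0.0025 0;0 0 0 0;0 0 0 0"
}}

```text
time: 5.98
tool_pos: [491.4, 24.7, 63.4]
tcp_rot: [-3.141, 0.002, -3.072]
contact_force: [-0.6, -0.3, 0.6]
grip_width: 0.5
finger_force: 0.0
```

{"fn": "apply_moves", "kwargs": {
  "motion": "0 0 0.0015 0;0 0 0.0015 0;0 0 0.0005 0;0 0 0.0003 0;0 0 0 0"
}}

```text
time: 6.6
tool_pos: [490.5, 24.8, 58.4]
tcp_rot: [3.141, -0.0, -3.072]
contact_force: [0.5, -0.1, -0.2]
grip_width: 0.5
finger_force: 0.0
```

{"fn": "apply_moves", "kwargs": {
  "motion": "0 0 0.001 0;0 0 0.001 0;0 0 0.0005 0;0 0 0 0"
}}

```text
time: 7.1
tool_pos: [490.5, 24.8, 55.9]
tcp_rot: [3.141, -0.0, -3.072]
contact_force: [-0.1, 0.8, 0.5]
grip_width: -0.0
finger_force: 0.0
```

{"fn": "apply_moves", "kwargs": {
  "motion": "0 0 0.0005 0;0 0 0 0"
}}

```text
time: 7.35
tool_pos: [490.5, 24.8, 55.4]
tcp_rot: [3.142, 0.0, -3.072]
contact_force: [0.0, -0.0, 0.1]
grip_width: 0.5
finger_force: 0.0
```

{"fn": "apply_moves", "kwargs": {
  "motion": "0 0 0.0005 0;0 0 0 0"
}}

```text
time: 7.6
tool_pos: [490.5, 24.8, 54.9]
tcp_rot: [3.141, -0.0, -3.072]
contact_force: [-0.5, 0.6, -0.2]
grip_width: 0.2
finger_force: 0.0
```

{"fn": "apply_moves", "kwargs": {
  "motion": "0 0 0.0004 0;0 0 0 0"
}}

```text
time: 7.85
tool_pos: [490.5, 24.8, 54.5]
tcp_rot: [3.142, -0.0, -3.072]
contact_force: [0.2, -0.3, -0.1]
grip_width: 0.1
finger_force: 0.0
```

{"fn": "apply_moves", "kwargs": {
  "motion": "0 0 0.0003 0;0 0 0 0"
}}

```text
time: 8.1
tool_pos: [490.6, 24.8, 54.2]
tcp_rot: [3.142, 0.0, -3.072]
contact_force: [-0.4, 0.4, -0.2]
grip_width: 0.6
finger_force: 0.2
```

{"fn": "apply_moves", "kwargs": {
  "motion": "0 0 0.0002 0;0 0 0 0"
}}

```text
time: 8.35
tool_pos: [490.7, 24.8, 54.1]
tcp_rot: [3.142, 0.0, -3.072]
contact_force: [-0.1, -0.2, 1.6]
grip_width: 0.7
finger_force: 0.8
```

{"fn": "apply_moves", "kwargs": {
  "motion": "0 0 0.0002 0;0 0 0 0"
}}

```text
time: 8.6
tool_pos: [490.8, 24.8, 54.1]
tcp_rot: [-3.142, 0.001, -3.072]
contact_force: [0.3, -0.5, 3.8]
grip_width: 0.4
finger_force: 1.8
```

{"fn": "apply_moves", "kwargs": {
  "motion": "0 0 0.0001 0;0 0 0 0"
}}

```text
time: 8.85
tool_pos: [490.8, 24.8, 54.0]
tcp_rot: [-3.142, 0.001, -3.072]
contact_force: [-0.4, 0.7, 4.9]
grip_width: 0.4
finger_force: 2.6
```

{"fn": "apply_moves", "kwargs": {
  "motion": "-0.002 0 0 0;-0.002 0 0 0;-0.002 0 0 0;-0.002 0 0 0"
}}

```text
time: 9.35
tool_pos: [498.9, 25.3, 54.0]
tcp_rot: [-3.142, 0.001, -3.072]
contact_force: [-0.3, 0.1, 6.1]
grip_width: 0.4
finger_force: 2.6
```

{"fn": "apply_moves", "kwargs": {
  "motion": "-0.002 0 0 0;-0.002 0 0 0;-0.002 0 0 0"
}}

```text
time: 9.72
tool_pos: [504.9, 25.7, 54.0]
tcp_rot: [-3.142, 0.001, -3.072]
contact_force: [-0.9, 0.2, 5.5]
grip_width: 0.5
finger_force: 2.6
```

{"fn": "apply_moves", "kwargs": {
  "motion": "-0.002 0 0 0;-0.002 0 0 0;-0.002 0 0 0"
}}

```text
time: 10.1
tool_pos: [510.8, 26.1, 54.0]
tcp_rot: [-3.141, 0.001, -3.072]
contact_force: [-0.1, -0.9, 5.8]
grip_width: 0.6
finger_force: 2.6
```

{"fn": "apply_moves", "kwargs": {
  "motion": "-0.0025 0 0 0;-0.0025 0 0 0;-0.0025 0 0 0;-0.0025 0 0 0;0 0 -0.001 0;0 0 -0.003 0;0.015 0 0 0;0 0 0 0"
}}

```text
time: 11.1
tool_pos: [504.5, 25.9, 57.6]
tcp_rot: [3.141, -0.001, -3.072]
contact_force: [-0.0, 0.3, 1.1]
grip_width: 0.5
finger_force: 0.0
```

{"fn": "apply_moves", "kwargs": {
  "motion": "0 0 0.002 0;0 0 0.001 0;0 0 0.0005 0;0 0 0.0005 0;0 0 0 0"
}}

```text
time: 11.72
tool_pos: [506.0, 25.8, 54.1]
tcp_rot: [-3.142, 0.001, -3.072]
contact_force: [0.5, 0.1, 3.4]
grip_width: 0.3
finger_force: 1.8
```

{"fn": "apply_moves", "kwargs": {
  "motion": "-0.0025 0 0 0;-0.0025 0 0 0;-0.0025 0 0 0;-0.0025 0 0 0"
}}

```text
time: 12.22
tool_pos: [516.0, 26.5, 54.0]
tcp_rot: [-3.142, 0.001, -3.072]
contact_force: [-0.2, -0.4, 5.4]
grip_width: 0.4
finger_force: 2.8
```

{"fn": "apply_moves", "kwargs": {
  "motion": "-0.0025 0 0 0;-0.0025 0 0 0;-0.0025 0 0 0;-0.0025 0 0 0;-0.0025 0 0 0;0 0 0 0"
}}

```text
time: 12.98
tool_pos: [528.6, 27.3, 54.0]
tcp_rot: [-3.141, 0.001, -3.072]
contact_force: [0.5, -0.2, 5.6]
grip_width: 0.2
finger_force: 2.7
```

{"fn": "apply_moves", "kwargs": {
  "motion": "0 0 -0.002 0;0 0 -0.018 0;0.0277 -0.0353 0 0;0.0277 -0.0353 0 0;0 0 0 1.9;0 0 0.01 0;0 0 0 0;0 0 0 0"
}}

```text
time: 13.98
tool_pos: [477.9, -46.2, 63.4]
tcp_rot: [3.141, -0.0, -3.103]
contact_force: [-0.2, 0.2, -0.5]
grip_width: 0.5
finger_force: 0.0
```

{"fn": "apply_moves", "kwargs": {
  "motion": "0 0 0.005 0;0 0 0.003 0;0 0 0.001 0;0 0 0.0005 0;0 0 0 0"
}}

```text
time: 14.6
tool_pos: [477.7, -46.9, 54.3]
tcp_rot: [3.142, 0.0, -3.105]
contact_force: [0.1, 0.4, -0.6]
grip_width: 0.4
finger_force: 0.0
```

{"fn": "apply_moves", "kwargs": {
  "motion": "0 0 0.0003 0;0 0 0 0;0 0 0 0"
}}

```text
time: 14.98
tool_pos: [477.8, -46.9, 54.1]
tcp_rot: [-3.141, 0.001, -3.105]
contact_force: [0.3, 0.5, 2.3]
grip_width: 0.3
finger_force: 1.2
```

{"fn": "apply_moves", "kwargs": {
  "motion": "0 0 0.0002 0;-0.0025 0 0 0;-0.0025 0 0 0;-0.0025 0 0 0"
}}

```text
time: 15.48
tool_pos: [485.5, -46.6, 53.9]
tcp_rot: [-3.142, 0.001, -3.105]
contact_force: [0.6, 0.6, 6.3]
grip_width: 0.2
finger_force: 2.8
```

{"fn": "apply_moves", "kwargs": {
  "motion": "-0.0025 0 0 0;-0.0025 0 0 0;-0.0025 0 0 0"
}}

```text
time: 15.85
tool_pos: [493.0, -46.3, 54.0]
tcp_rot: [3.142, 0.001, -3.105]
contact_force: [0.7, 1.1, 5.1]
grip_width: 0.5
finger_force: 2.8
```

Level at 48° — round so far (an oval one would have risen about 1 mm, 12 N).

{"fn": "apply_moves", "kwargs": {
  "motion": "-0.0025 0 0 0;-0.0025 0 0 0"
}}

```text
time: 16.1
tool_pos: [498.0, -46.1, 54.0]
tcp_rot: [3.142, 0.001, -3.105]
contact_force: [-0.6, 1.8, 6.4]
grip_width: 0.4
finger_force: 2.9
```

{"fn": "apply_moves", "kwargs": {
  "motion": "-0.0025 0 0 0;-0.0025 0 0 0;-0.0025 0 0 0;-0.0025 0 0 0;0 0 -0.001 0;0 0 -0.003 0;0.015 0 0 0;0 0 0 0"
}}

```text
time: 17.1
tool_pos: [491.7, -46.2, 57.5]
tcp_rot: [3.141, -0.001, -3.105]
contact_force: [0.6, -0.3, 0.2]
grip_width: 0.0
finger_force: 0.0
```

{"fn": "apply_moves", "kwargs": {
  "motion": "0 0 0.002 0;0 0 0.001 0;0 0 0.0005 0;0 0 0.0005 0;0 0 0 0"
}}

```text
time: 17.73
tool_pos: [493.1, -46.4, 54.0]
tcp_rot: [-3.141, 0.001, -3.105]
contact_force: [1.1, -0.0, 3.6]
grip_width: 0.6
finger_force: 1.8
```

{"fn": "apply_moves", "kwargs": {
  "motion": "-0.0025 0 0 0;-0.0025 0 0 0;-0.0025 0 0 0;-0.0025 0 0 0"
}}

```text
time: 18.23
tool_pos: [503.1, -46.0, 54.0]
tcp_rot: [-3.142, 0.001, -3.105]
contact_force: [0.0, 0.2, 6.0]
grip_width: 0.5
finger_force: 2.8
```

{"fn": "apply_moves", "kwargs": {
  "motion": "-0.0025 0 0 0;-0.0025 0 0 0;-0.0025 0 0 0;-0.0025 0 0 0;-0.0025 0 0 0;0 0 0 0"
}}

```text
time: 18.98
tool_pos: [515.7, -45.4, 54.0]
tcp_rot: [3.142, 0.001, -3.105]
contact_force: [0.7, 0.9, 5.6]
grip_width: 0.5
finger_force: 2.8
```

{"fn": "apply_moves", "kwargs": {
  "motion": "0 0 -0.002 0;0 0 -0.018 0;0.0094 0.0467 0 0;0.0094 0.0467 0 0;0.0093 0.0466 0 0;0 0 0.01 0;0 0 0 0;0 0 0 0"
}}

```text
time: 19.98
tool_pos: [482.2, 92.3, 63.6]
tcp_rot: [-3.141, -0.0, -3.106]
contact_force: [-0.4, -0.7, 0.2]
grip_width: 0.3
finger_force: 0.0
```

{"fn": "apply_moves", "kwargs": {
  "motion": "0 0 0.005 0;0 0 0.003 0;0 0 0.001 0;0 0 0.0005 0;0 0 0 0"
}}

```text
time: 20.6
tool_pos: [481.9, 93.4, 54.3]
tcp_rot: [3.142, 0.0, -3.105]
contact_force: [0.2, 0.1, -0.5]
grip_width: 0.3
finger_force: 0.0
```

{"fn": "apply_moves", "kwargs": {
  "motion": "0 0 0.0003 0;0 0 0 0;0 0 0 0"
}}

```text
time: 20.98
tool_pos: [481.9, 93.4, 54.0]
tcp_rot: [3.142, 0.0, -3.105]
contact_force: [0.7, 0.7, 0.1]
grip_width: 0.2
finger_force: 0.0
```

{"fn": "apply_moves", "kwargs": {
  "motion": "0 0 0.0003 0;0 0 0 0;0 0 0 0"
}}

```text
time: 21.35
tool_pos: [481.9, 93.4, 53.7]
tcp_rot: [3.141, 0.0, -3.105]
contact_force: [0.9, 0.0, 1.1]
grip_width: 0.7
finger_force: 0.3
```

The third sits 0.5 mm lower — the oval one. I'll roll it while following its rise.

{"fn": "apply_moves", "kwargs": {
  "motion": "0 0 0.0003 0;-0.0025 0 0 0;-0.0025 0 -0.0001 0;-0.0025 0 -0.0002 0;-0.0025 0 -0.0002 0"
}}

```text
time: 21.98
tool_pos: [492.5, 93.7, 54.4]
tcp_rot: [-3.142, 0.001, -3.105]
contact_force: [-0.8, -0.7, 6.9]
grip_width: 0.4
finger_force: 3.5
```

{"fn": "apply_moves", "kwargs": {
  "motion": "-0.0025 0 -0.0003 0;-0.0025 0 -0.0003 0;-0.0025 0 -0.0003 0"
}}

```text
time: 22.35
tool_pos: [499.9, 93.9, 55.1]
tcp_rot: [-3.141, 0.001, -3.105]
contact_force: [-0.6, -0.5, 5.6]
grip_width: 0.3
finger_force: 2.3
```

{"fn": "apply_moves", "kwargs": {
  "motion": "-0.0025 0 -0.0002 0;-0.0025 0 -0.0002 0;-0.0025 0 -0.0001 0"
}}

```text
time: 22.72
tool_pos: [507.2, 94.1, 55.4]
tcp_rot: [-3.141, 0.0, -3.105]
contact_force: [-0.6, -1.4, 4.8]
grip_width: 0.5
finger_force: 2.5
```

{"fn": "apply_moves", "kwargs": {
  "motion": "-0.0025 0 -0.0001 0;-0.0025 0 0 0;-0.0025 0 0 0"
}}

```text
time: 23.1
tool_pos: [514.7, 94.4, 55.4]
tcp_rot: [-3.141, 0.0, -3.105]
contact_force: [0.2, -1.7, 5.0]
grip_width: 0.6
finger_force: 2.3
```

Past the peak. I'll lift so that it falls forward, then look.

{"fn": "apply_moves", "kwargs": {
  "motion": "-0.0015 0 0 0;0 0 -0.015 0;0 0 -0.05 0;0 0 -0.05 0;0 0 -0.02 0;0 0 0 0;0 0 0 0;0 0 0 0"
}}

```text
time: 24.1
tool_pos: [515.1, 94.7, 188.9]
tcp_rot: [3.141, -0.003, -3.105]
contact_force: [-0.0, 0.3, -0.4]
grip_width: 0.1
finger_force: 0.0
```

```bash
python3 -c "
from h import *
o,c=look('w3')
k=c['img'][120:300,150:470];cv2.imwrite('pics/w3c.png',cv2.resize(k,None,fx=2.5,fy=2.5,interpolation=2))
"
```

```text
[515.1  94.7 188.9] [ 3.141e+00 -3.000e-03 -3.105e+00] [-0.   0.3 -0.4] 0.12104301602475476
plate z 35.89760177462671
[148 175  62  18 954] ctr [513.1 -45.7] [17.2 60.6] mean [512.1 -43.3  51. ] top 54.1 yaw 0.027
[290 174  60  19 957] ctr [507.8  94.1] [17.6 58.3] mean [506.3  94.6  51.8] top 55.4 yaw 0.009
[222 189  61  18 898] ctr [525.4  26.9] [17.6 60.1] mean [523.8  28.   50.9] top 54.2 yaw 0.055
```

View pics/w3c.png

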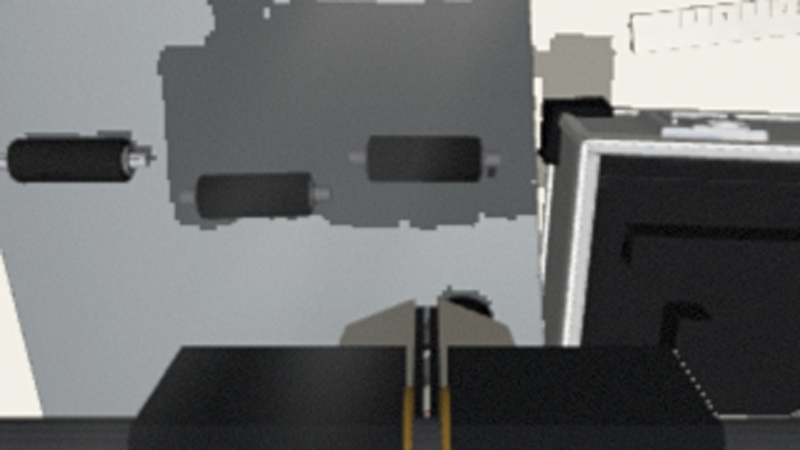

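The oval roller (440,158 in the crop) stands on its narrow side, 55.4 high, with the pin about level. It needs a second stroke.

{"fn": "apply_moves", "kwargs": {
  "motion": "0.0135 0 0.04 0;0 0 0.05 0;0 0 0.03 0;0 0 0.009 0;0 0 0 0;0 0 0 0"
}}

```text
time: 24.9
tool_pos: [503.3, 94.2, 62.5]
tcp_rot: [3.141, 0.002, -3.105]
contact_force: [-0.3, 0.2, -0.4]
grip_width: 1.1
finger_force: 0.0
```

{"fn": "apply_moves", "kwargs": {
  "motion": "0 0 0.0015 0;0 0 0.001 0;0 0 0 0"
}}

```text
time: 25.28
tool_pos: [502.4, 94.1, 59.0]
tcp_rot: [3.142, 0.0, -3.105]
contact_force: [0.5, 0.1, 0.4]
grip_width: 0.4
finger_force: 0.0
```

{"fn": "apply_moves", "kwargs": {
  "motion": "0 0 0.002 0;0 0 0.001 0;0 0 0.0003 0;0 0 0 0;0 0 0 0"
}}

```text
time: 25.9
tool_pos: [502.4, 94.1, 55.6]
tcp_rot: [3.141, 0.0, -3.105]
contact_force: [-0.3, 0.5, 1.0]
grip_width: 0.4
finger_force: 0.3
```

{"fn": "apply_moves", "kwargs": {
  "motion": "0 0 0.0003 0;0 0 0 0;0 0 0 0"
}}

```text
time: 26.28
tool_pos: [502.6, 94.2, 55.4]
tcp_rot: [3.141, 0.001, -3.105]
contact_force: [-0.4, 0.6, 3.4]
grip_width: 0.4
finger_force: 1.5
```

{"fn": "apply_moves", "kwargs": {
  "motion": "-0.0025 0 0.0002 0;-0.0025 0 0.0001 0;-0.0025 0 0.0002 0"
}}

```text
time: 26.65
tool_pos: [510.4, 94.3, 54.9]
tcp_rot: [-3.142, 0.001, -3.105]
contact_force: [1.3, -0.3, 6.0]
grip_width: 0.3
finger_force: 2.8
```

{"fn": "apply_moves", "kwargs": {
  "motion": "-0.0025 0 0.0002 0;-0.0025 0 0.0003 0;-0.0025 0 0.0003 0"
}}

```text
time: 27.02
tool_pos: [518.1, 94.6, 54.3]
tcp_rot: [-3.141, 0.001, -3.105]
contact_force: [0.8, -0.9, 6.5]
grip_width: 0.6
finger_force: 3.1
```

{"fn": "apply_moves", "kwargs": {
  "motion": "-0.0025 0 0.0002 0;-0.0025 0 0.0002 0;0 0 0 0"
}}

```text
time: 27.4
tool_pos: [523.2, 94.7, 53.8]
tcp_rot: [-3.141, 0.001, -3.105]
contact_force: [1.4, -0.9, 5.4]
grip_width: 0.6
finger_force: 2.7
```

{"fn": "apply_moves", "kwargs": {
  "motion": "0 0 -0.002 0;0 0 -0.02 0;0 0 -0.05 0;0 0 -0.03 0;0 0 0 0;0 0 0 0;0 0 0 0"
}}

```text
time: 28.28
tool_pos: [521.4, 94.8, 154.0]
tcp_rot: [3.141, -0.003, -3.105]
contact_force: [-0.6, -0.0, 0.5]
grip_width: 0.4
finger_force: 0.0
```

```bash
python3 -c "
from h import *
o,c=look('w4')
k=c['img'][120:300,130:430];cv2.imwrite('pics/w4c.png',cv2.resize(k,None,fx=2.6,fy=2.6,interpolation=2))
"
```

```text
[521.4  94.8 154. ] [ 3.141e+00 -3.000e-03 -3.105e+00] [-0.6 -0.   0.5] 0.3502037949854157
plate z 35.89015856498003
[ 125  176   71   21 1230] ctr [513.8 -46. ] [18.3 61. ] mean [512.1 -43.3  50.9] top 54.3 yaw 0.038
[ 286  188   68   22 1183] ctr [519.4  94.6] [18.6 59.7] mean [518.1  94.3  50.8] top 53.7 yaw 0.034
[ 210  192   68   21 1144] ctr [525.5  27. ] [18.  59.9] mean [523.8  28.2  50.9] top 54.1 yaw 0.053
```

View pics/w4c.png

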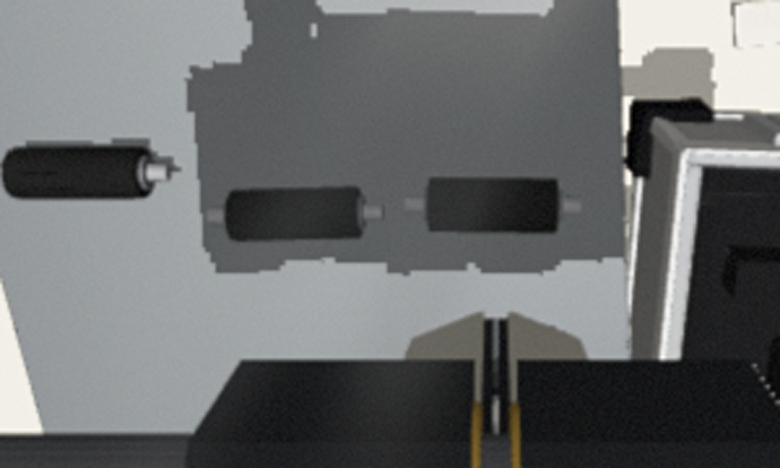

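All three are turned over (the tops sit at 54.1, 54.3 and 53.7, and no pins stand up). Now I'll grasp the oval one at (519.5, 94.6).

{"fn": "apply_moves", "kwargs": {
  "motion": "0 0 0 10;0 0 0 10;0 0 0 10;0 0 0 10;0 0 0 10;0 0 0 10;0 0 0 10;0 0 0 10",
  "fingers": -0.25
}}

```text
time: 29.32
tool_pos: [521.9, 94.8, 154.6]
tcp_rot: [-3.14, -0.0, 1.776]
contact_force: [0.1, 1.2, 0.9]
grip_width: 34.1
finger_force: 0.0
```

{"fn": "apply_moves", "kwargs": {
  "motion": "0 0 0 10;0 -0.0019 0.04 0;0 0 0.04 0;0 0 0 0;0 0 0 0"
}}

```text
time: 29.95
tool_pos: [521.1, 94.8, 76.4]
tcp_rot: [3.141, -0.0, 1.607]
contact_force: [0.2, 0.7, -0.7]
grip_width: 34.3
finger_force: 0.0
```

```bash
python3 -c "
from h import *
o,c=look('w5')
"
```

```text
[521.1  94.8  76.4] [ 3.141 -0.     1.607] [ 0.2  0.7 -0.7] 34.31490586521507
plate z 35.93135663979059
[ 302  192   31   87 2139] ctr [520.7  94.7] [19.5 60.2] mean [520.5  97.8  50.8] top 53.6 yaw 0.031
[309 315  26  30 721] ctr [526.2  25.4] [17.6 31.3] mean [526.2  27.1  52. ] top 54.3 yaw 0.116
```

{"fn": "apply_moves", "kwargs": {
  "motion": "0 0 0.015 0;0 0 0.015 0;0 0 0.005 0;0 0 0.001 0;0 0 0 0;0 0 0 0"
}}

```text
time: 30.75
tool_pos: [520.8, 94.8, 39.9]
tcp_rot: [3.141, -0.0, 1.607]
contact_force: [-0.3, -0.2, -0.2]
grip_width: 34.2
finger_force: 0.0
```

{"fn": "apply_moves", "kwargs": {
  "motion": "0 0 0 0;0 0 0 0;0 0 0 0;0 0 0 0;0 0 0 0",
  "fingers": -1
}}

```text
time: 31.38
tool_pos: [520.2, 94.8, 39.7]
tcp_rot: [-3.141, -0.0, 1.608]
contact_force: [-2.9, -0.8, 5.5]
grip_width: 18.2
finger_force: 30.0
```

{"fn": "apply_moves", "kwargs": {
  "motion": "0 0 -0.005 0;0 0 -0.02 0;0 0 -0.03 0;0 0 -0.015 0;0 0 0 0"
}}

```text
time: 32.0
tool_pos: [521.2, 94.8, 110.3]
tcp_rot: [3.139, -0.0, 1.608]
contact_force: [-0.1, -0.2, -1.8]
grip_width: 18.6
finger_force: 30.0
```

{"fn": "apply_moves", "kwargs": {
  "motion": "-0.049 -0.0073 0 0;-0.049 -0.0073 0 0;-0.049 -0.0073 0 0;-0.049 -0.0073 0 0;-0.049 -0.0073 0 0;-0.049 -0.0073 0 0;0 0 0 0;0 0 0 0"
}}

```text
time: 33.0
tool_pos: [486.8, -200.0, 108.4]
tcp_rot: [-3.14, -0.002, 1.607]
contact_force: [-0.8, 0.1, -1.7]
grip_width: 18.5
finger_force: 30.0
```

```bash
python3 -c "
from h import *
o=bot.get_obs();c=bot.capture('wrist');print(o['tool_pos'],o['tcp_rot'],o['contact_force'])
P,u,v=pts(c,o=o)
k=(P[:,2]>15)&(P[:,2]<26)&(abs(P[:,1]+200)<60)&(abs(P[:,0]-487)<100)
print('rim',np.percentile(P[k],[2,98],axis=0).round(1))
s=bot.capture('side');cv2.imwrite('pics/s6.png',cv2.resize(s['img'][180:370,300:500],None,fx=3,fy=3))
"
```

```text
[ 486.83297976 -200.00693179  108.40094366] [-3.13987337e+00 -1.65014947e-03  1.60676959e+00] [-0.78250353  0.11829566 -1.67880099]
rim [[ 411.  -241.9   15.8]
 [ 564.6 -152.1   23. ]]
```

View pics/s6.png

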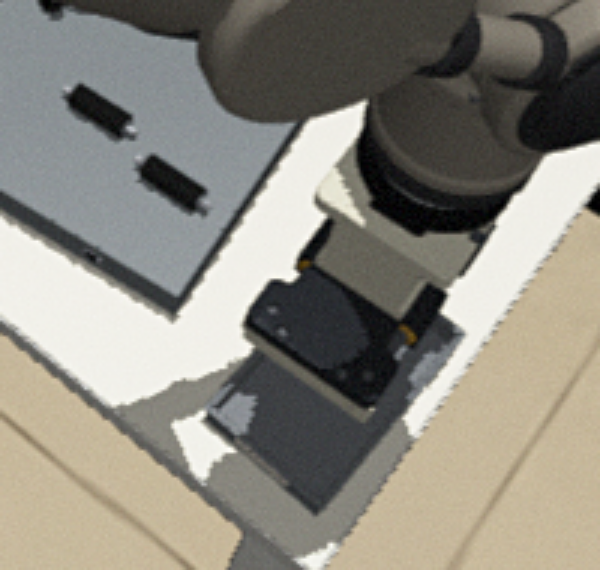

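The picture shows the two round rollers still on the plate, and the gripper with the oval one over the tray. I'll lower it.

{"fn": "apply_moves", "kwargs": {
  "motion": "0.001 0 0.04 0;0 0 0.04 0;0 0 0.012 0;0 0 0.005 0;0 0 0.003 0;0 0 0 0;0 0 0 0"
}}

```text
time: 33.98
tool_pos: [487.9, -199.9, 10.3]
tcp_rot: [3.14, 0.001, 1.607]
contact_force: [-0.1, -0.4, -1.1]
grip_width: 18.5
finger_force: 30.0
```

{"fn": "apply_moves", "kwargs": {
  "motion": "0 0 0.001 0;0 0 0.001 0;0 0 0.0005 0;0 0 0 0;0 0 0 0"
}}

```text
time: 34.6
tool_pos: [487.4, -199.6, 7.0]
tcp_rot: [3.142, -0.0, 1.607]
contact_force: [0.2, 0.4, -0.7]
grip_width: 18.3
finger_force: 30.0
```

{"fn": "apply_moves", "kwargs": {
  "motion": "0 0 0.0005 0;0 0 0 0"
}}

```text
time: 34.85
tool_pos: [487.5, -199.7, 6.7]
tcp_rot: [3.141, 0.0, 1.607]
contact_force: [-1.1, -0.1, 2.9]
grip_width: 18.5
finger_force: 30.0
```

{"fn": "apply_moves", "kwargs": {
  "motion": "0 0 0 0;0 0 0 0;0 0 0 0;0 0 0 0;0 0 0 0;0 0 0 0",
  "fingers": -0.3
}}

```text
time: 35.6
tool_pos: [487.4, -199.6, 6.5]
tcp_rot: [3.142, -0.0, 1.607]
contact_force: [0.6, -0.5, -0.3]
grip_width: 32.4
finger_force: 0.0
```

{"fn": "apply_moves", "kwargs": {
  "motion": "0 0 -0.01 0;0 0 -0.03 0;0 0 -0.04 0;0 0 -0.04 0;0 0 -0.04 0;0 0 -0.03 0;0 0 0 0"
}}

```text
time: 36.48
tool_pos: [488.6, -200.3, 199.6]
tcp_rot: [3.136, 0.003, 1.607]
contact_force: [-0.7, 0.4, 0.7]
grip_width: 32.2
finger_force: 0.0
```

{"fn": "apply_moves", "kwargs": {
  "motion": "-0.03 0 0 0;-0.03 0 0 0;0 0 0 0;0 0 0 0;0 0 0 0;0 0 0 0;0 0 0 0;0 0 0 0"
}}

```text
time: 37.48
tool_pos: [489.7, -259.4, 196.6]
tcp_rot: [3.141, -0.0, 1.608]
contact_force: [-0.6, -0.7, 0.4]
grip_width: 32.4
finger_force: 0.0
```

```bash
python3 -c "
from h import *
o,c=look('w7')
P,u,v=pts(c,o=o)
k=(P[:,2]>9)&(P[:,2]<30)&(abs(P[:,1]+200)<36)&(abs(P[:,0]-487)<66)
print(k.sum(),np.percentile(P[k],[2,50,98],axis=0).round(1) if k.sum() else '')
cv2.imwrite('pics/w7c.png',cv2.resize(c['img'][0:320,120:520],None,fx=1.8,fy=1.8))
"
```

```text
[ 489.7 -259.4  196.6] [ 3.141 -0.     1.608] [-0.6 -0.7  0.4] 32.35431422490337
plate z nan
867 [[ 480.3 -226.5   12.5]
 [ 489.4 -199.    18.6]
 [ 498.6 -173.6   21.3]]
  return _methods._mean(a, axis=axis, dtype=dtype,
  ret = ret.dtype.type(ret / rcount)
```

View pics/w7c.png

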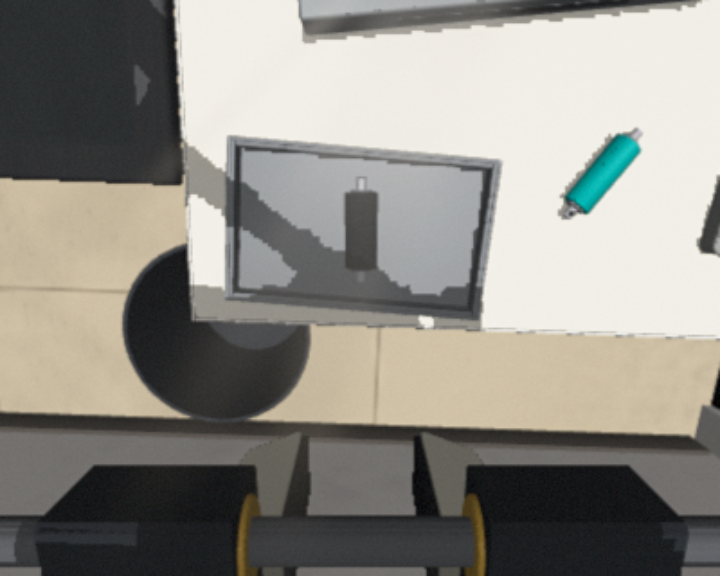

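The oval roller lies flat in the tray at (361,230) in the crop, centred at about (489,-199), and the gripper is clear of everything.

```bash
python3 -c "
from h import *
print(bot.close_job())"
```

```text
the job is handed in; nothing more can be done
None
```

I rolled all three rollers pin-down at about 5–7 N; the one at y≈93 mm rose about 1.7 mm as it turned, so it is in the grey tray, and the other two ran level and stay on the plate (job handed in, no verdict returned).

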